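Close the dish chamber and key in the incubation run

TASK

Start an incubation run: take the loose orange cover and set it gently on the rim of the round dish chamber so that it is fully seated and level, and let it go. Only then, on the control box, press the blue key, then the yellow key, then the green key, one at a time, each pressed fully down and let up again; never press the red, white or grey keys. Leave the flask, the jar and the two bottles standing undisturbed.

Things in the scene. Friction and masses are not known exactly. Their poses are not given: they have to be found in the camera images.
- cover: loose orange round cover, 0.1-0.25 kg, on a blue pad 3 mm thick. Disc 120 mm across, 6 mm thick, over a locating step 98 mm across, 6 mm deep, that drops into the chamber's mouth. Black bar handle on top in the middle: 14 mm wide (cover's x), 50 mm long (cover's y), from 12 to 40 mm above the origin. Origin: centre of the step's underside, z up
- chamber_rim (a point): centre of the mouth of the fixed round dish chamber at rim height, 75 mm above the bench, z up. White foot 140 mm across, 30 mm high, under an upright aluminium tube 116 mm outside, 104 mm inside; the dish in it is well below the cover. With the cover seated, its disc rests on the rim and its origin is 6 mm below this point; 3 mm play all round
- controller: fixed white control box, 50 mm high, 170 mm wide (y), x from -50 to +90 mm; origin on its underside below the middle of the keys, z up; display strip at +x. Six round keys 22 mm across: rows at x = -19.5, +19.5 mm, columns at y = -39, 0, +39 mm; colours change places between runs. Round bezels 38 mm across stand 4 mm above the box, caps 10 mm above the bezels
- jar: bystander: loose white jar with a blue cap, 44 mm across and 100 mm tall, on the pad near the cover; origin in the centre of its underside, z up
- reagent: bystander: loose amber glass bottle, 60 mm across and 160 mm tall, close behind the chamber or the control box; origin in the centre of its underside, z up
- washbottle: bystander: loose white plastic bottle with a red cap, 60 mm across and 150 mm tall, close behind the other of the two; origin in the centre of its underside, z up
- key_blue_top (a point): centre of the top of the blue key's cap, z up (first key to press)
- key_blue (a joint): how far the blue key is pressed, m: 0 up, 0.006 fully down; a spring returns it; about 1.5 N starts it and 5 N brings it fully down
- key_yellow_top (a point): centre of the top of the yellow key's cap, z up (second key to press)
- key_yellow (a joint): how far the yellow key is pressed, m: 0 up, 0.006 fully down; a spring returns it; about 1.5 N starts it and 5 N brings it fully down
- key_green_top (a point): centre of the top of the green key's cap, z up (third key to press)
- key_green (a joint): how far the green key is pressed, m: 0 up, 0.006 fully down; a spring returns it; about 1.5 N starts it and 5 N brings it fully down
- key_red_top (a point): centre of the top of the red key's cap, z up (a key that must not be pressed)
- key_red (a joint): how far the red key is pressed, m: 0 up, 0.006 fully down; a spring returns it; about 1.5 N starts it and 5 N brings it fully down
- key_white_top (a point): centre of the top of the white key's cap, z up (a key that must not be pressed)
- key_white (a joint): how far the white key is pressed, m: 0 up, 0.006 fully down; a spring returns it; about 1.5 N starts it and 5 N brings it fully down
- key_grey_top (a point): centre of the top of the grey key's cap, z up (a key that must not be pressed)
- key_grey (a joint): how far the grey key is pressed, m: 0 up, 0.006 fully down; a spring returns it; about 1.5 N starts it and 5 N brings it fully down
- flask: bystander: loose pale clear culture flask with an orange cap lying flat on the pad near the cover, about 0.12 kg: body 66 mm (x) by 74 mm (y) by 30 mm high, with its neck and cap to +y (109 mm long in all); origin on the underside, 49 mm from the body's -y edge and 60 mm from the end of the cap, z up
Things that resemble listed ones, but are neither listed nor needed, are in the scene too. Of the things shaped like the cover, the orange one is meant.

How it is judged:
By the outcome, as a careful person would: the job done as asked, in the order asked, and still so for the second after the job is handed in, with the robot touching nothing.
It also fails if it takes over 59 s, if anything falls off the work surface, if the arm or the gripper's body presses on something with over 40 N, if the wrist force passes 120 N, or if a joint passes its speed limit or range.

ROBOT

A 7-joint arm with a two-finger parallel gripper is mounted at the origin on the work surface. World frame = base frame: x ahead of the robot, y to its left, z up, the work surface at z = 0. Lengths are in m, angles in rad, forces in N, time in s.
With the tool pointing down it reaches from about 0.35 to 0.9 m from the base axis. Payload 8.1 kg.
Tool frame: the origin (TCP) lies at the very end of the fingers, on their centre line; the grasp point (between the pads) lies 19 mm behind it; z points along the fingers, y is the line along which they close (so a half turn about z gives the same grasp; the last joint's range is limited). The gripper opens to 92 mm and grips with 3 to 60 N. Pads are 19 mm wide; open, the fingers measure 130 mm over their backs; the gripper's body (75 mm by 190 mm) begins 47 mm behind the grasp point.
Start: joints at [1.107, 0.434, 0.025, 1.573, -0.012, 1.134, -0.075], TCP at [0.221, -0.585, 0.197] pointing down, gripper open.
Joint ranges: [-2.62, 2.62], [-0.44, 2.09], [-1.27, 1.32], [0.08, 2.57], [-1.32, 4.46], [0.12, 2], [-2.74, 2.74]. Speed limits (rad/s): [2.22, 2.22, 3.01, 3.01, 3.14, 3.14, 3.14].

INTERFACE

Orientations are given as a rotation vector (axis times angle).
In Python, from cell import observe, get_image, sign_off, find_in, trace, place_of gives the robot as it stands. The module is installed in compiled form; this text tells all that it offers.
- The arm moves only by the shell command python3 -m handwheel 'ROWS' [OPENING] [FORCE]. ROWS is JSON, a list of rows, each a list of 6 numbers: the shift along the tool's x, y, z each as a share of 0.02 m, from -1 to 1, then the turn, a rotation vector about the tool's x, y, z each as a share of 4 degrees, from -1 to 1. A call has 1 to 8 rows; each row shifts and turns the commanded pose from where the row before left it, along the tool's axes as they then stand; what a row does not reach is not made up. A row lasts 1/12 s, in which the tool goes at most 41.7 mm and 7.16 degrees, less where a joint would pass 70% of its speed; a pose out of reach is approached as far as the arm can. A call with a number of a shift or a turn outside -1 to 1 is refused whole. A call with a gripper value outside its range is refused whole. OPENING is the opening, from 0 (shut) to 1 (fully open), set as the call begins (- or left out, the last holds). The fingers move at their own pace and stop on an object; FORCE is the grip in N (left out, the last holds). Time passes only in rows, so rows that do not move let the fingers close. It gives the time, the measured TCP pose, the force, the opening and the grip force at its end, in the units of the state.
- observe(): the state, without advancing time (a new reading comes with each control period).
- get_image(name): name is "side" or "top" or "wrist"; returns a dict with "image" (420x560x3 uint8, red, green, blue), "fx", "fy", "cx", "cy" (pixels), "position" and "orientation" of the camera in the world. Camera axes: x right, y down, z forward; pixel columns grow to the right and rows downward; lengths in m; the calibration is good to about 2 mm. The wrist camera is an equidistant fisheye: a pixel r from the principal point sees the ray r / f radians off the axis. A picture is of the moment at which its call begins. There is no depth.
- sign_off(): hands the job in; it is judged then, once.
Trained networks look in the newest picture that a camera, given by its name, has taken for a name from the list of things; names that differ only in an ending like _2 or _b are one class to them, and where a whole thing is asked for, a point or a joint stands for the part that bears it (a point fixed in the world has none). Each returns a list of dicts, best first, with "score" (0 to 1); they miss things now and then, are a little off and sometimes report something else, mostly with a low value. They report only what shows in the picture. A call takes as long as a camera call. They do not tell look-alikes from the thing itself.
- find_in(label, camera): "rect" ([centre column, centre row, width, height] as shares, 0 to 1, of the picture: columns of its width, rows of its height, round what is visible of it).
- trace(label, camera): "region" (420x560 bool, what is visible of it) and "rect" ([centre column, centre row, width, height] as shares, 0 to 1, of the picture: columns of its width, rows of its height, round what is visible of it).
- place_of(label, camera): "point" ([column, row] as shares, 0 to 1, of the picture: columns of its width, rows of its height: a listed point, or the origin of a listed thing).
The state is a dict: "clock": time; "joints": joint angles; "dq": joint speeds; "joint_efforts": joint torques, N m; "position": TCP position; "ee_rot": TCP orientation; "force": force on the tool from outside, world axes, zero at the start; "ft_torque": the same for the moment, N m; "width": opening from 0.0 (shut) to 1.0 (fully open); "gripper_force": force on a finger pad.
Only numpy, scipy, OpenCV 4.12 (cv2) and the standard library are available. Lean on these libraries where they do the work, as an engineer would, in place of code of your own. Each camera call takes 0.05 s, during which the arm holds its last target. There are 200 camera calls.

## Working session

There is one attempt and no reset: what is moved stays moved. The work goes in short steps, Python scripts to look and compute and a shell command to move; the robot and the scene stay as the last step left them, time stands still between calls to the robot, and variables do not carry over. Pictures are saved under pics/ and viewed, at most 10 in all, crops included, and the job is handed in when it is done.

```bash
mkdir -p pics; cat > h.py <<'E'
import numpy as np, cv2
from cell import *
from scipy.spatial.transform import Rotation as R
def rot(o):
    o=np.array(o,float)
    return o if o.shape==(3,3) else (R.from_rotvec(o).as_matrix() if o.size==3 else R.from_quat(o).as_matrix())
def snap(cam,fn=None):
    g=get_image(cam)
    if fn: cv2.imwrite(fn,g["image"][:,:,::-1])
    return g
def ray(g,u,v,fish=False):
    x=(u-g["cx"])/g["fx"]; y=(v-g["cy"])/g["fy"]
    if fish:
        r=np.hypot(x,y); s=np.sin(r)/r if r>1e-9 else 1; d=np.array([x*s,y*s,np.cos(r)])
    else: d=np.array([x,y,1.])
    return rot(g["orientation"])@d
def onz(g,u,v,z,fish=False):
    d=ray(g,u,v,fish); p=np.array(g["position"]); return p+d*(z-p[2])/d[2]
def proj(g,P,fish=False):
    c=rot(g["orientation"]).T@(np.array(P)-np.array(g["position"]))
    if fish:
        r=np.hypot(c[0],c[1]); t=np.arctan2(r,c[2]); k=t/r
    else: k=1/c[2]
    return np.array([g["cx"]+g["fx"]*c[0]*k,g["cy"]+g["fy"]*c[1]*k])
E
python3 - <<'E'
from h import *
for c in("side","top","wrist"):
    g=snap(c,f"pics/{c}0.png"); print(c,g["fx"],g["cx"],g["cy"],g["position"],g["orientation"])
    for l in["cover","chamber_rim","controller","flask","jar","reagent","washbottle"]+["key_%s_top"%k for k in"blue yellow green red white grey".split()]:
        print(l,[(np.round(np.array(r["point"])*[560,420],1).tolist(),round(r["score"],2)) for r in place_of(l,c)[:3]])
o=observe();print({k:np.round(v,3).tolist() for k,v in o.items()})
E
```

```text
side 453.8186583395009 278.45363430259675 202.94643654440466 [0.29871566 0.72585312 0.9919072 ] [-0.5304375   2.75551907 -1.07707047]
cover [([270.8, 229.3], 0.78), ([219.2, 289.3], 0.74), ([239.2, 169.1], 0.57)]
chamber_rim [([286.0, 339.4], 0.69)]
controller [([334.3, 185.1], 0.81)]
flask [([236.7, 215.8], 0.96)]
jar [([307.3, 252.9], 0.71)]
reagent [([291.6, 175.4], 0.65), ([236.4, 216.7], 0.61)]
washbottle [([237.4, 337.8], 0.96)]
key_blue_top [([343.6, 170.2], 0.45)]
key_yellow_top [([345.3, 163.7], 0.36)]
key_green_top [([343.3, 179.0], 0.46), ([236.9, 340.4], 0.24)]
key_red_top [([329.8, 165.8], 0.58)]
key_white_top [([328.1, 175.6], 0.53), ([238.7, 336.2], 0.46)]
key_grey_top [([330.2, 165.9], 0.64), ([335.5, 162.1], 0.61)]
top 436.72208904805314 282.43967509480393 210.64433949646627 [ 0.51712576 -0.01991625  1.1290985 ] [-2.17915555  2.21766873 -0.07804022]
cover [([187.5, 179.6], 0.88), ([276.3, 197.4], 0.73), ([350.4, 123.7], 0.73)]
chamber_rim [([144.7, 266.9], 0.56)]
controller []
flask [([275.1, 153.2], 0.88)]
jar [([260.0, 241.9], 0.78), ([393.7, 228.8], 0.61)]
reagent
[... 405 characters left out ...]
 0.33)]
wrist 325.19226210127806 275.2199339152258 209.0143993583534 [ 0.29221869 -0.55695264  0.38484308] [ 2.3841361  -1.64867218 -0.23642027]
cover []
chamber_rim []
controller []
flask []
jar []
reagent []
washbottle []
key_blue_top []
key_yellow_top []
key_green_top []
key_red_top []
key_white_top []
key_grey_top []
{'clock': 2.1, 'joints': [1.107, 0.434, 0.025, 1.573, -0.012, 1.134, -0.075], 'dq': [0.0, 0.001, 0.001, -0.002, 0.002, -0.001, 0.003], 'joint_efforts': [-0.0, -66.766, 0.984, -31.48, -0.061, 0.033, 0.0], 'position': [0.221, -0.585, 0.197], 'ee_rot': [3.091, 0.564, -0.0], 'force': [-0.545, 0.34, -0.051], 'ft_torque': [-0.017, 0.039, 0.011], 'gripper_force': 0.0, 'width': 1.0}
```

View pics/top0.png

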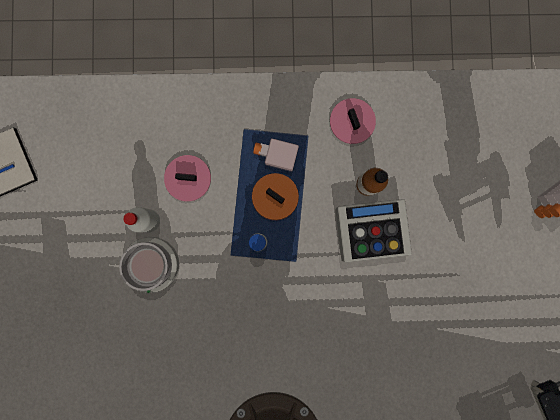

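View pics/side0.png

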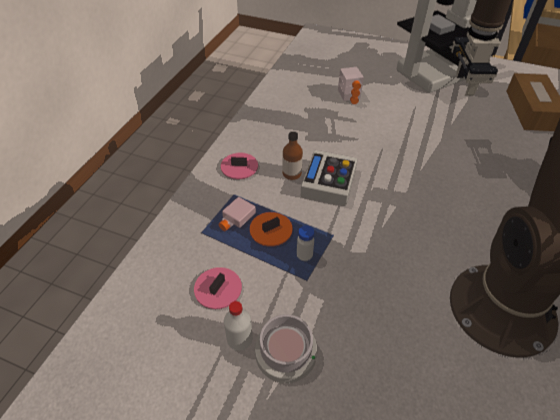

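The top view shows the orange cover at (275,197), the chamber at (145,266), and the jar at (258,242) and flask at (280,153) either side of the cover. On the controller, the back row is white (360,233), red (375,231), grey (391,229). The front row is green (362,249), blue (378,247), yellow (394,245). In the side view the cover is at (271,229) and the chamber at (287,343).

```bash
cat > m.py <<'E'
from h import *
G={"side":dict(fx=453.8186583395009,fy=453.8186583395009,cx=278.45363430259675,cy=202.94643654440466,position=[0.29871566,0.72585312,0.9919072],orientation=[-0.5304375,2.75551907,-1.07707047]),
"top":dict(fx=436.72208904805314,fy=436.72208904805314,cx=282.43967509480393,cy=210.64433949646627,position=[0.51712576,-0.01991625,1.1290985],orientation=[-2.17915555,2.21766873,-0.07804022])}
E
python3 - <<'E'
from m import *
from scipy.optimize import least_squares
I={c:cv2.imread(f"pics/{c}0.png") for c in G}
H={c:cv2.cvtColor(I[c],cv2.COLOR_BGR2HSV) for c in G}
def blob(c,lo,hi,box):
    x0,y0,x1,y1=box; m=np.zeros(I[c].shape[:2],np.uint8)
    m[y0:y1,x0:x1]=cv2.inRange(H[c],lo,hi)[y0:y1,x0:x1]; return m
def tri(uvs):
    A=np.zeros((3,3));b=np.zeros(3)
    for c,uv in uvs.items():
        d=ray(G[c],*uv);d/=np.linalg.norm(d);M=np.eye(3)-np.outer(d,d);A+=M;b+=M@G[c]["position"]
    return np.linalg.solve(A,b)
for c,box in(("top",(240,165,310,225)),("side",(240,205,300,250))):
    m=blob(c,(5,120,60),(20,255,255),box)
    ct=max(cv2.findContours(m,0,1)[0],key=cv2.contourArea)
    hull=cv2.convexHull(ct); M=cv2.moments(hull);u,v=M["m10"]/M["m00"],M["m01"]/M["m00"]
    print(c,"cover",u,v,onz(G[c],u,v,.013).round(4),cv2.contourArea(ct),cv2.minAreaRect(hull))
    f=np.zeros_like(m);cv2.fillConvexPoly(f,hull,1)
    f=cv2.erode(f,np.ones((5,5)))
    k=((H[c][...,2]<50)&(f>0)).astype(np.uint8)
    kc=max(cv2.findContours(k,0,1)[0],key=cv2.contourArea);r=cv2.boxPoints(cv2.minAreaRect(kc))
    print("handle",cv2.minAreaRect(kc)); P=np.array([onz(G[c],*p,.043) for p in r])[:,:2]
    for i in(0,1): d=P[i+1]-P[i];print(" edge",np.linalg.norm(d).round(4),np.degrees(np.arctan2(d[1],d[0])).round(1))
    print(" ctr",P.mean(0).round(4))
def cent(c,lo,hi,box):
    m=blob(c,lo,hi,box); M=cv2.moments(m,True); return M["m10"]/M["m00"],M["m01"]/M["m00"],M["m00"]
for n,lo,hi in(("blue",(100,130,50),(125,255,255)),("yellow",(20,120,80),(32,255,255)),("green",(45,80,40),(85,255,255))):
    a=cent("top",lo,hi,(345,222,405,260)); b=cent("side",lo,hi,(320,157,356,186))
    print(n,np.round(a,1),np.round(b,1),onz(G["top"],*a[:2],.064).round(4),onz(G["side"],*b[:2],.064).round(4),tri(dict(top=a[:2],side=b[:2])).round(4))
for n,s,t in(("c",(286,339.4),(144.7,266.9)),): print(onz(G["top"],*t,.075),onz(G["side"],*s,.075))
a=cv2.resize(I["top"][220:310,90:200],None,fx=5,fy=5,interpolation=2);b=cv2.resize(I["side"][310:385,245:330],None,fx=5,fy=5,interpolation=2)
o=np.zeros((450,800,3),np.uint8);b=b[:450,:];o[:a.shape[0],:400]=a[:450,100:500];o[:b.shape[0],400:800]=b[:,:400];cv2.imwrite("pics/ch.png",o)
E
```

```text
top cover 274.7763876477013 196.13633204249825 [ 0.6191 -0.0163  0.013 ] 1644.5 ((275.0, 196.0), (46.0, 46.0), 90.0)
handle ((274.6891784667969, 195.6351318359375), (19.76209831237793, 5.812381744384766), 35.53767395019531)
 edge 0.0145 -36.3
 edge 0.0494 -126.6
 ctr [ 0.6176 -0.0162]
side cover 270.6076590672031 228.6191327670988 [ 0.6159 -0.0146  0.013 ] 1098.0 ((271.0, 228.5), (33.0, 42.0), 90.0)
handle ((270.636962890625, 224.30133056640625), (7.862255573272705, 17.79352569580078), 65.55604553222656)
 edge 0.0515 -127.1
 edge 0.0273 130.8
 ctr [ 0.6119 -0.0062]
blue [377.3 246.2  65. ] [341.3 169.9  37. ] [ 0.4877 -0.2643  0.064 ] [ 0.4901 -0.2637  0.064 ] [ 0.4889 -0.2639  0.0642]
yellow [393.4 244.7  63. ] [345.5 162.7  37. ] [ 0.4908 -0.3039  0.064 ] [ 0.4874 -0.2991  0.064 ] [ 0.4897 -0.3059  0.0575]
green [361.7 248.   63. ] [340.5 179.9  44. ] [ 0.4841 -0.2261  0.064 ] [ 0.4803 -0.2219  0.064 ] [ 0.4827 -0.2276  0.058 ]
[0.44890387 0.29723517 0.075     ] [0.44752302 0.30489311 0.075     ]
```

View pics/ch.png

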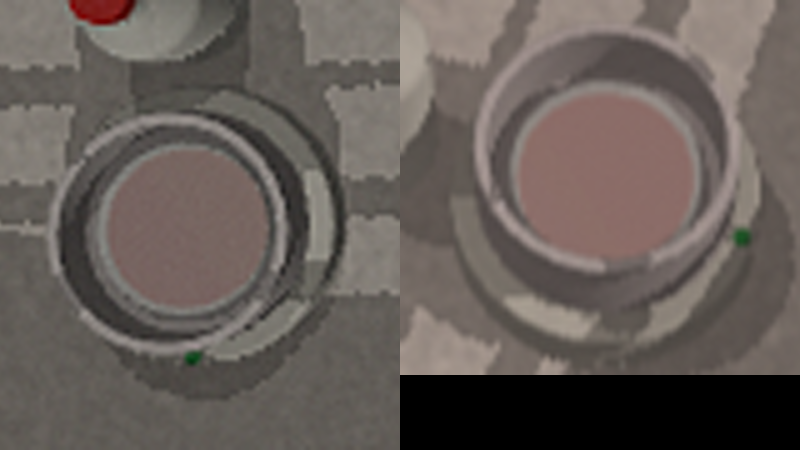

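In the zoomed crop, the rim centre is at about (143.4,266.1) in the top view and (286.4,339.4) in the side view. The jar sits close to the line across the handle, so I'll grip the handle along its length. First move: go to a point above the cover.

```bash
cat >> h.py <<'E'
def plan(P,yaw=None):
    "tool-frame shift in row units, and turn (4-deg units about tool z) to bring tool y to yaw deg"
    o=observe(); T=rot(o["ee_rot"]); d=T.T@(np.array(P)-np.array(o["position"]))/.02
    print("clock",round(o["clock"],2),"pos",np.round(o["position"],4),"yaw",np.degrees(np.arctan2(T[1,1],T[0,1])).round(2),"tilt",np.round(T[:2,2],4),"F",np.round(o["force"],1),"w",o["width"],"j",np.round(o["joints"],2))
    print("shift units",d.round(2))
    if yaw is not None:
        a=np.degrees(np.arctan2(T[1,1],T[0,1])); print("turn units",(-((yaw-a+180)%360-180)/4).round(2))
E
python3 - <<'E'
from m import *
for c,uv in(("top",(143.4,266.1)),("side",(286.4,339.4))): print(c,"rim",onz(G[c],*uv,.075).round(4))
for n,c,uv,z in(("jar","top",(260,241.9),.003),("jartop","top",(258,242),.1),("jar","side",(307.3,252.9),.003),("flask","top",(275.1,153.2),.003),("flask","side",(236.7,215.8),.003),("wash","top",(151.6,221.1),0),("wash","side",(237.4,337.8),0),("reag","top",(363.6,184.2),0),("reag","side",(291.6,175.4),0)): print(n,c,onz(G[c],*uv,z).round(3))
E
S='x'; python3 -m handwheel '[[0.98,-0.67,0,0,0,0],[0.98,-0.67,0,0,0,0],[0.98,-0.67,0,0,0,0],[0.98,-0.67,0,0,0,0],[0.98,-0.67,0,0,0,0],[0.98,-0.67,0,0,0,0],[0.98,-0.67,0,0,0,0],[0.98,-0.67,0,0,0,0]]' 1
python3 -m handwheel '[[0.98,-0.67,0,0,0,0],[0.98,-0.67,0,0,0,0],[0.98,-0.67,0,0,0,0],[0.98,-0.67,0,0,0,0],[0.98,-0.67,0,0,0,0],[0.98,-0.67,0,0,0,0],[0.98,-0.67,0,0,0,0],[0.98,-0.67,0,0,0,0]]'
python3 -m handwheel '[[0.98,-0.67,0,0,0,0],[0.98,-0.67,0,0,0,0],[0.98,-0.67,0,0,0,0],[0.98,-0.67,0,0,0,0],[0.98,-0.67,0,0,0,0],[0.98,-0.67,0,0,0,0],[0.98,-0.67,0,0,0,0],[0.98,-0.67,0,0,0,0]]'
python3 -m handwheel '[[0.98,-0.67,0,0,0,0],[0.98,-0.67,0,0,0,0],[0.98,-0.67,0,0,0,0],[0.98,-0.67,0,0,0,0],[0.98,-0.67,0,0,0,0],[0,0,0,0,0,0]]'
python3 -c "
from h import *
plan([.6175,-.0157,.197],53.4)"
```

```text
top rim [0.4509 0.3003 0.075 ]
side rim [0.4467 0.3046 0.075 ]
jar top [0.503 0.024 0.003]
jartop top [0.504 0.025 0.1  ]
jar side [0.495 0.019 0.003]
flask top [ 0.732 -0.019  0.003]
flask side [ 0.728 -0.03   0.003]
wash top [0.561 0.302 0.   ]
wash side [0.566 0.309 0.   ]
reag top [ 0.648 -0.248  0.   ]
reag side [ 0.641 -0.249  0.   ]
clock: 2.77
position: [0.3301, -0.4282, 0.1971]
ee_rot: [3.09, 0.563, 0.0]
force: [-0.0, -1.3, 0.2]
width: 1.0
gripper_force: 0.0
clock: 3.43
position: [0.439, -0.2726, 0.1971]
ee_rot: [3.09, 0.563, 0.0]
force: [0.7, 0.1, 0.0]
width: 1.003
gripper_force: 0.0
clock: 4.1
position: [0.5478, -0.1169, 0.197]
ee_rot: [3.09, 0.563, 0.0]
force: [0.0, -0.2, -0.2]
width: 1.001
gripper_force: 0.0
clock: 4.6
position: [0.6172, -0.0148, 0.1968]
ee_rot: [-3.086, -0.572, -0.003]
force: [-0.9, 1.7, 0.0]
width: 0.999
gripper_force: 0.0
clock 4.6 pos [ 0.6172 -0.0148  0.1968] yaw -69.01 tilt [0.0012 0.0032] F [-0.9  1.7  0. ] w 0.9985310544844256 j [ 0.1   0.44 -0.24  1.58  0.11  1.14 -1.36]
shift units [-0.    0.05 -0.01]
turn units -30.6
```

```bash

python3 -m handwheel '[[0,0,0,0,0,-1],[0,0,0,0,0,-1],[0,0,0,0,0,-1],[0,0,0,0,0,-1],[0,0,0,0,0,-1],[0,0,0,0,0,-1],[0,0,0,0,0,-1],[0,0,0,0,0,-1]]' 0.8 >/dev/null
python3 -m handwheel '[[0,0,0,0,0,-1],[0,0,0,0,0,-1],[0,0,0,0,0,-1],[0,0,0,0,0,-1],[0,0,0,0,0,-1],[0,0,0,0,0,-1],[0,0,0,0,0,-1],[0,0,0,0,0,-1]]' >/dev/null
python3 -m handwheel '[[0,0,0,0,0,-1],[0,0,0,0,0,-1],[0,0,0,0,0,-1],[0,0,0,0,0,-1],[0,0,0,0,0,-1],[0,0,0,0,0,-1],[0,0,0,0,0,-1],[0,0,0,0,0,-1]]' >/dev/null
python3 -m handwheel '[[0,0,0,0,0,-1],[0,0,0,0,0,-1],[0,0,0,0,0,-1],[0,0,0,0,0,-1],[0,0,0,0,0,-1],[0,0,0,0,0,-1],[0,0,0,0,0,-0.6],[0,0,0,0,0,0]]'
python3 - <<'E'
from h import *
plan([.6175,-.0157,.12],53.4)
g=snap("wrist","pics/w1.png");print(g["position"],g["orientation"])
c=proj(g,[.6175,-.0157,.043],True);print("expected handle top px",c)
hsv=cv2.cvtColor(g["image"],cv2.COLOR_RGB2HSV)
m=cv2.inRange(hsv,(5,120,50),(20,255,255));ct=max(cv2.findContours(m,0,1)[0],key=cv2.contourArea);h=cv2.convexHull(ct)
print("hull bbox",cv2.boundingRect(h))
P=np.array([onz(g,*p[0],.015,True)[:2] for p in h]);print("circle",cv2.minEnclosingCircle(P.astype(np.float32)))
E
```

```text
clock: 7.27
position: [0.6151, -0.0211, 0.1968]
ee_rot: [-0.993, -2.98, 0.001]
force: [0.0, -0.1, -0.3]
width: 0.804
gripper_force: 0.0
clock 7.27 pos [ 0.6151 -0.0211  0.1968] yaw 53.15 tilt [-0.0003 -0.0003] F [ 0.  -0.1 -0.3] w 0.803555159109976 j [ 0.42  0.52 -0.72  1.55  0.36  1.2   0.57]
shift units [0.07 0.29 3.84]
turn units -0.06
[0.55492476 0.02546123 0.38470161] [2.57669607 1.28881705 0.18582226]
expected handle top px [279.29030219 186.33200499]
hull bbox (230, 130, 102, 101)
circle ((0.6187000870704651, -0.014717676676809788), 0.06001311168074608)
```

View pics/w1.png

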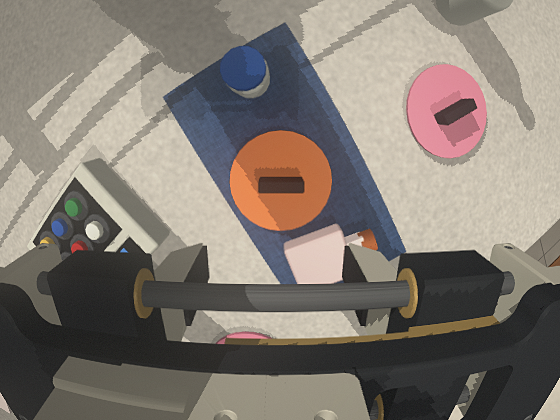

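The wrist view shows the cover at (280,180) with its handle horizontal, so the fingers line up with the handle's ends. The flask (315,255) and jar (245,72) are clear of the fingers. I'll descend and grip.

```bash

python3 -m handwheel '[[0.04,0.34,0.8,0,0,-0.06],[0,0,1,0,0,0],[0,0,1,0,0,0],[0,0,1,0,0,0],[0,0,1,0,0,0],[0,0,1,0,0,0],[0,0,0.8,0,0,0],[0,0,0.6,0,0,0]]' >/dev/null
python3 -m handwheel '[[0,0,0.6,0,0,0],[0,0,0.5,0,0,0],[0,0,0.4,0,0,0],[0,0,0,0,0,0],[0,0,0,0,0,0]]'
python3 -c "
from h import *
plan([.6185,-.0152,.021],53.4)"
```

```text
clock: 8.4
position: [0.6188, -0.0146, 0.0229]
ee_rot: [-0.989, -2.982, 0.0]
force: [-0.1, -0.4, 0.5]
width: 0.8
gripper_force: 0.0
clock 8.4 pos [ 0.6188 -0.0146  0.0229] yaw 53.3 tilt [-0.0002  0.    ] F [-0.1 -0.4  0.5] w 0.8004239176607743 j [ 0.35  0.7  -0.63  1.72  0.51  0.89  0.44]
shift units [-0.01 -0.03  0.1 ]
turn units -0.02
```

```bash

python3 -m handwheel '[[0,0,0.1,0,0,0],[0,0,0,0,0,0],[0,0,0,0,0,0],[0,0,0,0,0,0],[0,0,0,0,0,0],[0,0,0,0,0,0],[0,0,0,0,0,0],[0,0,0,0,0,0]]' 0.4 20
python3 -m handwheel '[[0,0,-0.4,0,0,0],[0,0,-0.7,0,0,0],[0,0,-1,0,0,0],[0,0,-1,0,0,0],[0,0,-1,0,0,0],[0,0,-1,0,0,0],[0,0,-1,0,0,0],[0,0,-1,0,0,0]]'
python3 - <<'E'
from h import *
plan([.449,.302,.17],90)
snap("side","pics/s2.png");snap("wrist","pics/w2.png")
E
```

```text
clock: 9.07
position: [0.6187, -0.0147, 0.021]
ee_rot: [0.989, 2.982, -0.0]
force: [0.5, -0.1, -0.0]
width: 0.401
gripper_force: 0.0
clock: 9.73
position: [0.6188, -0.0143, 0.1656]
ee_rot: [0.988, 2.981, 0.001]
force: [-0.4, 0.8, 0.1]
width: 0.4
gripper_force: 0.0
clock 9.73 pos [ 0.6188 -0.0143  0.1656] yaw 53.33 tilt [0.0013 0.0002] F [-0.4  0.8  0.1] w 0.3995258325887095 j [ 0.4   0.55 -0.71  1.59  0.38  1.15  0.54]
shift units [16.26  7.62 -0.23]
turn units -9.17
```

View pics/w2.png

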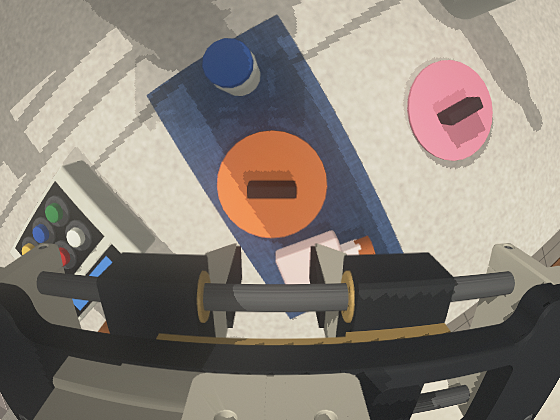

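The grip missed: the width closed to 0.40 with no force, and the cover is still on the pad with its handle at (272,188). I'll check the geometry.

```bash

python3 - <<'E'
from h import *
o=observe();g=snap("wrist")
T=rot(o["ee_rot"]);p=np.array(o["position"])
for w in(0,.0184,-.0184): print("tip",proj(g,p+T[:,1]*w,True).round(1),"pad",proj(g,p+T[:,1]*w-T[:,2]*.019,True).round(1))
hsv=cv2.cvtColor(g["image"],cv2.COLOR_RGB2HSV)
m=cv2.inRange(hsv,(5,120,50),(20,255,255));ct=max(cv2.findContours(m,0,1)[0],key=cv2.contourArea);h=cv2.convexHull(ct)
for z in(.015,.03):
  P=np.array([onz(g,*q[0],z,True)[:2] for q in h]);print("circle",cv2.minEnclosingCircle(P.astype(np.float32)))
f=np.zeros_like(m);cv2.fillConvexPoly(f,h,1);f=cv2.erode(f,np.ones((9,9)))
k=((hsv[...,2]<75)&(f>0)).astype(np.uint8);kc=max(cv2.findContours(k,0,1)[0],key=cv2.contourArea);print("dark",cv2.minAreaRect(kc))
for s in((.007,.025),(.007,-.025),(-.007,-.025),(-.007,.025)):
  a=np.radians(53.4);c=np.array([.6185,-.0152])+s[1]*np.array([np.cos(a),np.sin(a)])+s[0]*np.array([np.sin(a),-np.cos(a)])
  print(s,[proj(g,[*c,z],True).round(1) for z in(.015,.043)])
I=g["image"][130:330,170:400,::-1].copy();cv2.imwrite("pics/c2.png",cv2.resize(I,None,fx=3,fy=3,interpolation=2))
E
```

```text
tip [273.1 241.5] pad [273. 254.]
tip [302.6 241.4] pad [305.3 253.9]
tip [243.7 241.4] pad [240.7 253.9]
circle ((0.6189113855361938, -0.014687829650938511), 0.06005122885107994)
circle ((0.6162835359573364, -0.012607261538505554), 0.05741048976778984)
dark ((271.0, 189.0), (16.0, 48.0), 90.0)
(0.007, 0.025) [array([294. , 192.3]), array([295.7, 199. ])]
(0.007, -0.025) [array([247.7, 192.5]), array([245.5, 199.1])]
(-0.007, -0.025) [array([247.4, 179.8]), array([245.2, 185.4])]
(-0.007, 0.025) [array([294.2, 179.6]), array([295.9, 185.3])]
```

View pics/c2.png

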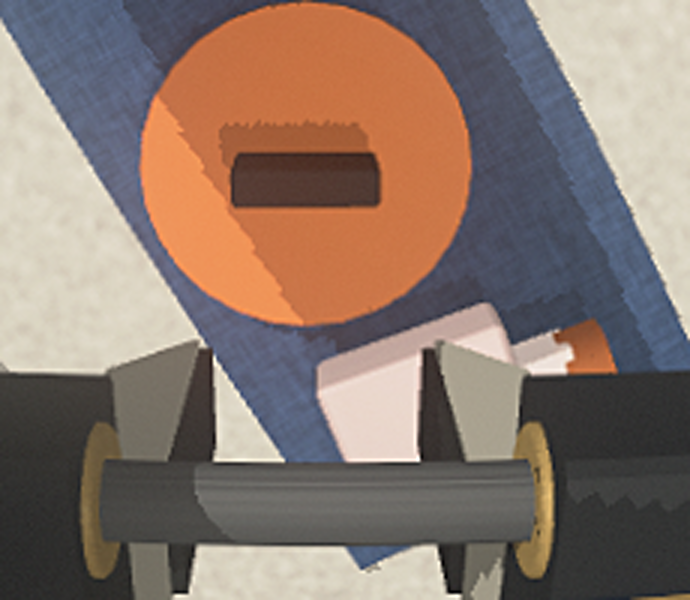

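```bash

python3 -m handwheel '[[0,0,0,0,0,0],[0,0,0.5,0,0,0],[0,0,1,0,0,0],[0,0,1,0,0,0],[0,0,1,0,0,0],[0,0,1,0,0,0],[0,0,1,0,0,0],[0,0,0.8,0,0,0]]' 0.8 20 | grep -E "pos|width"
python3 -m handwheel '[[0,0,0.6,0,0,0],[0,0,0.3,0,0,0],[0,0,0,0,0,0],[0,0,0,0,0,0]]' | grep -E "pos|width"
python3 -c "
from h import *
plan([.6187,-.0148,.021],53.4)
snap('wrist','pics/w3a.png')"
python3 -m handwheel '[[0,0,0,0,0,0],[0,0,0,0,0,0],[0,0,0,0,0,0]]' 0
python3 -m handwheel '[[0,0,0,0,0,0],[0,0,0,0,0,0],[0,0,0,0,0,0]]'
python3 -c "
from h import *
a=cv2.imread('pics/w3a.png');b=snap('wrist')['image'][:,:,::-1]
cv2.imwrite('pics/w3.png',np.hstack([a[100:400,130:430],b[100:400,130:430]]))"
```

```text
position: [0.6169, -0.0148, 0.0337]
width: 0.796
position: [0.6187, -0.0145, 0.0189]
width: 0.801
clock 10.88 pos [ 0.6187 -0.0145  0.0189] yaw 53.32 tilt [-0.0004  0.0002] F [-0.   1.   0.4] w 0.8006574088683612 j [ 0.35  0.7  -0.62  1.73  0.51  0.88  0.43]
shift units [-0.01 -0.01 -0.11]
turn units -0.02
clock: 11.18
position: [0.6192, -0.0147, 0.0197]
ee_rot: [0.989, 2.981, 0.0]
force: [-0.5, 0.0, 0.1]
width: 0.632
gripper_force: 0.0
clock: 11.43
position: [0.6188, -0.0147, 0.0191]
ee_rot: [0.989, 2.982, -0.0]
force: [0.1, -0.2, -1.0]
width: 0.412
gripper_force: 0.0
```

View pics/w3.png

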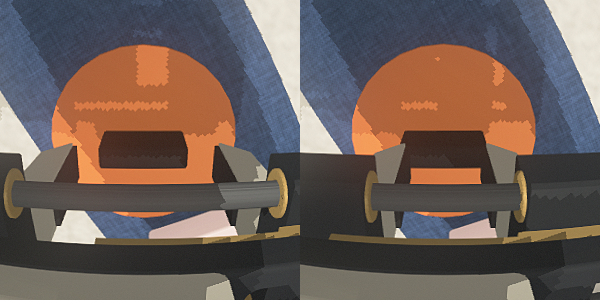

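Left crop: the open fingers straddle the handle at (143,150). Right crop: the pads are next to the handle's ends at (403,150) and (487,150). I'll keep closing and watch the width.

```bash

python3 -m handwheel '[[0,0,0,0,0,0],[0,0,0,0,0,0],[0,0,0,0,0,0]]' | grep -E "pos|wid|for"
python3 -m handwheel '[[0,0,0,0,0,0],[0,0,0,0,0,0],[0,0,0,0,0,0],[0,0,0,0,0,0]]'| grep -E "pos|wid|for"
```

```text
position: [0.6187, -0.0147, 0.0189]
force: [-0.4, 0.5, 0.3]
width: 0.152
gripper_force: 0.0
position: [0.6187, -0.0147, 0.0189]
force: [-0.3, -0.3, -0.3]
width: 0.001
gripper_force: 0.0
```

```bash

python3 - <<'E'
from h import *
g=snap('wrist');o=observe();T=rot(o["ee_rot"]);p=np.array(o["position"])
b=g['image'][:,:,::-1].copy()
for x in(-.0095,0,.0095):
    for z in(0,-.019,-.024): print(x,z,proj(g,p+T[:,0]*x+T[:,2]*z,True).round(1))
print("tool x world",T[:,0].round(2),"cam",np.round(g["position"]-p,3))
s=snap('side')['image'][:,:,::-1]
cv2.imwrite('pics/w4.png',np.hstack([cv2.resize(b[170:330,180:380],(400,320)),cv2.resize(s[190:270,220:320],(400,320))]))
E
```

```text
-0.0095 0 [273.2 255.3]
-0.0095 -0.019 [273.  268.8]
-0.0095 -0.024 [273.  272.8]
0 0 [273.2 241.4]
0 -0.019 [273.  253.9]
0 -0.024 [272.9 257.6]
0.0095 0 [273.1 227.1]
0.0095 -0.019 [273.  238.4]
0.0095 -0.024 [272.9 241.8]
tool x world [-0.8  0.6  0. ] cam [-0.06   0.046  0.188]
```

View pics/w4.png

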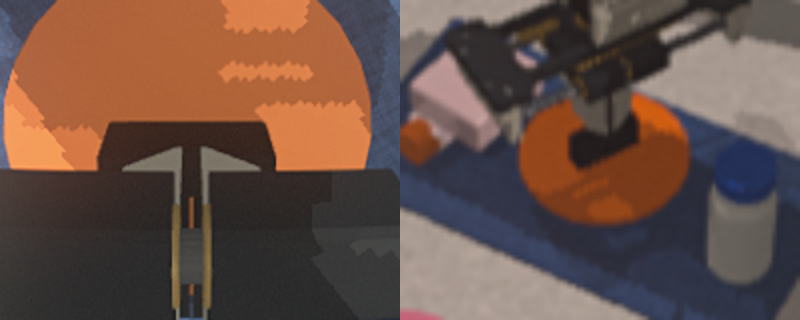

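The wrist half of the crop shows the shut tips at (190,148) above the handle. In the side half they end on the handle's top edge at (605,130). So the real fingertips are about 25 mm higher than the reported TCP. I'll lower gently onto the handle to measure the offset by touch.

```bash

f() { grep -E "pos|force"; }
python3 -m handwheel '[[0,0,0.05,0,0,0],[0,0,0,0,0,0]]' | f
python3 -m handwheel '[[0,0,0.05,0,0,0],[0,0,0,0,0,0]]' | f
python3 -m handwheel '[[0,0,0.05,0,0,0],[0,0,0,0,0,0]]' | f
```

```text
position: [0.6187, -0.0147, 0.0178]
force: [-0.4, -0.4, -0.1]
gripper_force: 0.0
position: [0.6186, -0.0147, 0.0167]
force: [0.0, -0.3, 0.3]
gripper_force: 0.0
position: [0.6186, -0.0147, 0.0157]
force: [0.8, 0.1, -0.1]
gripper_force: 0.0
```

```bash

f() { grep -E "pos|force: \["; }
python3 -m handwheel '[[0,0,0.05,0,0,0],[0,0,0,0,0,0]]' | f
python3 -m handwheel '[[0,0,0.05,0,0,0],[0,0,0,0,0,0]]' | f
python3 -m handwheel '[[0,0,0.05,0,0,0],[0,0,0,0,0,0]]' | f
python3 - <<'E'
from h import *
plan([.6187,-.0147,.012])
g=snap('wrist')
cv2.imwrite('pics/w5.png',cv2.resize(g['image'][170:330,180:380,::-1],(800,600)))
E
```

```text
position: [0.6186, -0.0147, 0.0147]
force: [-0.2, -0.1, -0.7]
position: [0.6186, -0.0147, 0.0137]
force: [0.3, 0.4, 0.2]
position: [0.6188, -0.0147, 0.0136]
force: [-2.9, -1.4, 7.3]
clock 13.17 pos [ 0.6188 -0.0147  0.0136] yaw 53.31 tilt [ 0.0002 -0.0005] F [-2.9 -1.4  7.3] w 0.0063996934322427335 j [ 0.34  0.71 -0.62  1.73  0.52  0.87  0.43]
shift units [ 0.   -0.    0.08]
```

View pics/w5.png

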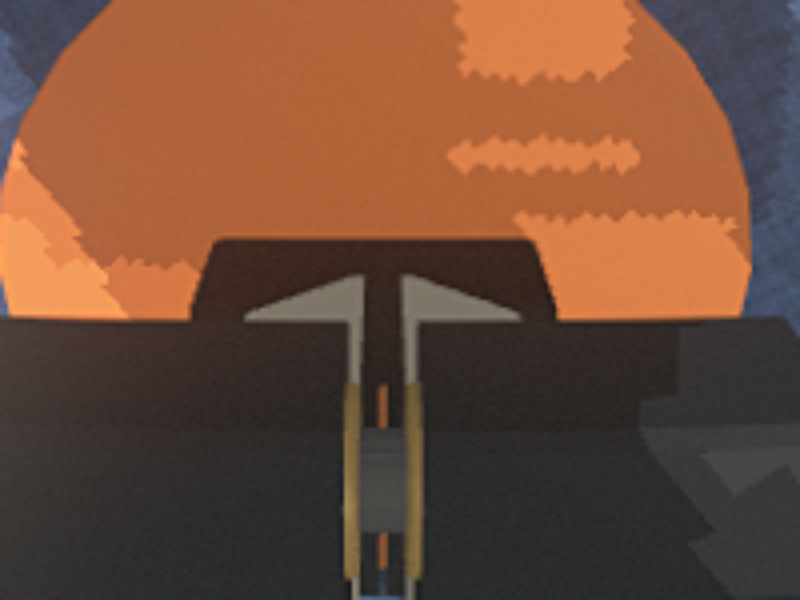

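```bash

python3 - <<'E'
from m import *
g=G["side"]
print("observed (271.2,223.2)")
for n,p in(("A",[.6187,-.0147,.048]),("A edge",[.611,-.009,.048]),("B",[.632,-.0246,.019]),("Bz43",[.632,-.0246,.043]),("nominal",[.6187,-.0147,.019]),("handle top c",[.6187,-.0147,.043])): print(n,proj(g,p).round(1))
E
python3 -m handwheel '[[0,0,-0.1,0,0,0],[0,0,0,0,0,0]]' | grep -E "pos|force: \["
```

```text
observed (271.2,223.2)
A [269.5 220.1]
A edge [271.4 222.4]
B [266.6 223. ]
Bz43 [266.5 217.4]
nominal [269.7 226.9]
handle top c [269.6 221.3]
position: [0.619, -0.0146, 0.0153]
force: [-0.1, 0.5, 0.1]
```

The touch confirms it. Contact came at a reported z of 0.0137 against a handle top of 0.043, so the true tips are 29 mm above the reported TCP. I'll open, lower to a reported −0.009 (true tips 0.020) and grip.

```bash

f() { grep -E "pos|force|wid"; }
python3 -m handwheel '[[0,0,-0.3,0,0,0],[0,0,0,0,0,0],[0,0,0,0,0,0],[0,0,0,0,0,0],[0,0,0,0,0,0],[0,0,0,0,0,0],[0,0,0,0,0,0],[0,0,0,0,0,0]]' 0.8 20| f
python3 -m handwheel '[[0,0,0,0,0,0],[0,0,0,0,0,0],[0,0,0,0,0,0],[0,0,0,0,0,0],[0,0,0.3,0,0,0],[0,0,0.3,0,0,0]]' |f
python3 -m handwheel '[[0,0,0.3,0,0,0],[0,0,0.3,0,0,0],[0,0,0.2,0,0,0],[0,0,0.1,0,0,0],[0,0,0,0,0,0]]' |f
python3 -m handwheel '[[0,0,0,0,0,0],[0,0,0,0,0,0],[0,0,0,0,0,0],[0,0,0,0,0,0],[0,0,0,0,0,0],[0,0,0,0,0,0],[0,0,0,0,0,0],[0,0,0,0,0,0]]' 0.2 20|f
```

```text
position: [0.6187, -0.0147, 0.0208]
force: [0.5, -0.7, -0.3]
width: 0.541
gripper_force: 0.0
position: [0.619, -0.0146, 0.0087]
force: [0.3, -0.0, 0.3]
width: 0.797
gripper_force: 0.0
position: [0.6183, -0.0147, -0.0098]
force: [-0.4, -0.2, -0.4]
width: 0.8
gripper_force: 0.0
position: [0.6188, -0.0148, -0.0088]
force: [-1.0, -1.2, 4.7]
width: 0.542
gripper_force: 20.0
```

Gripped: width 0.542 (50 mm) at 20 N. I'll lift and carry the cover to the chamber.

```bash

f() { grep -E "pos|force|wid"; }
python3 -m handwheel '[[0,0,-0.2,0,0,0],[0,0,-0.5,0,0,0],[0,0,-1,0,0,0],[0,0,-1,0,0,0],[0,0,-1,0,0,0],[0,0,-1,0,0,0],[0,0,-1,0,0,0],[0,0,-1,0,0,0]]' |f
python3 -m handwheel '[[0,0,-1,0,0,0],[0,0,-0.7,0,0,0],[0.3,0.14,0,0,0,0],[0.6,0.28,0,0,0,0],[0.9,0.42,0,0,0,0],[0.9,0.42,0,0,0,0],[0.9,0.42,0,0,0,0],[0.9,0.42,0,0,0,0]]' |f
python3 -m handwheel '[[0.9,0.42,0,0,0,0],[0.9,0.42,0,0,0,0],[0.9,0.42,0,0,0,0],[0.9,0.42,0,0,0,0],[0.9,0.42,0,0,0,0],[0.9,0.42,0,0,0,0],[0.9,0.42,0,0,0,0],[0.9,0.42,0,0,0,0]]' |f
python3 -m handwheel '[[0.9,0.42,0,0,0,0],[0.9,0.42,0,0,0,0],[0.9,0.42,0,0,0,0],[0.9,0.42,0,0,0,0],[0.6,0.28,0,0,0,0],[0.4,0.2,0,0,0,0],[0,0,0,0,0,0]]' |f
python3 -m handwheel '[[0,0,0,0,0,-1],[0,0,0,0,0,-1],[0,0,0,0,0,-1],[0,0,0,0,0,-1],[0,0,0,0,0,-1],[0,0,0,0,0,-1],[0,0,0,0,0,-1],[0,0,0,0,0,-1]]' |f
python3 -m handwheel '[[0,0,0,0,0,-1],[0,0,0,0,0,-0.17],[0,0,0,0,0,0],[0,0,0,0,0,0]]' |f
python3 - <<'E'
from h import *
plan([.449,.302,.158],90)
for c in("side","wrist","top"):
    g=snap(c,f"pics/{c}6.png")
    if c=="wrist":print(g["position"],g["orientation"])
    hsv=cv2.cvtColor(g["image"],cv2.COLOR_RGB2HSV)
    m=cv2.inRange(hsv,(5,120,50),(20,255,255)); 
    for ct in sorted(cv2.findContours(m,0,1)[0],key=cv2.contourArea)[-2:]: print(c,cv2.contourArea(ct),cv2.boundingRect(ct))
E
```

```text
position: [0.6185, -0.0144, 0.1265]
force: [0.1, 0.1, -1.3]
width: 0.541
gripper_force: 20.0
position: [0.5693, 0.0746, 0.1575]
force: [-0.7, -0.3, -2.0]
width: 0.541
gripper_force: 20.0
position: [0.4937, 0.2139, 0.1576]
force: [0.3, 0.0, -1.7]
width: 0.54
gripper_force: 20.0
position: [0.4457, 0.3044, 0.1582]
force: [-0.0, -0.0, -1.9]
width: 0.547
gripper_force: 20.0
position: [0.4484, 0.301, 0.1582]
force: [0.3, 0.2, -1.4]
width: 0.548
gripper_force: 20.0
position: [0.4484, 0.3017, 0.1586]
force: [0.5, -0.8, -2.3]
width: 0.539
gripper_force: 20.0
clock 19.22 pos [0.4484 0.3017 0.1586] yaw 89.83 tilt [-0.0004 -0.0005] F [ 0.5 -0.8 -2.3] w 0.5389239519893457 j [-0.02  0.5  -0.94  1.78  0.45  1.1   0.45]
shift units [-0.03  0.01  0.03]
turn units -0.04
side 784.0 (265, 293, 53, 50)
side 2271.0 (0, 112, 143, 156)
[0.3730253  0.30317391 0.34660322] [2.07094904 2.06554894 0.29722303]
wrist 4467.5 (180, 311, 289, 34)
wrist 16508.5 (171, 148, 209, 112)
top 301.5 (364, 168, 24, 25)
top 410.0 (104, 243, 48, 16)
```

View pics/wrist6.png

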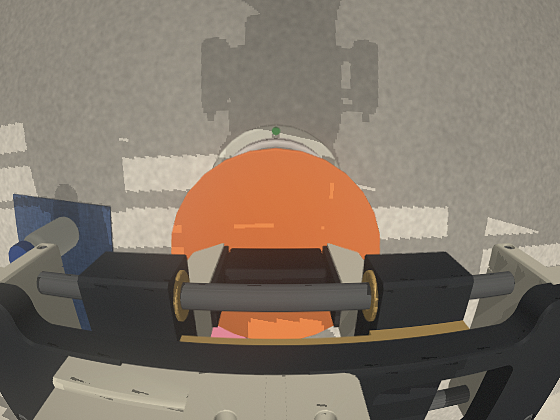

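The wrist view shows the cover held level, centred near (277,220). The chamber's rim arc at (277,148) and foot edge at (277,126) show just in front of it. I'll refine the chamber centre by fitting edges in all three views.

```bash

python3 - <<'E'
from m import *
G["wrist"]=dict(fx=325.19226210127806,fy=325.19226210127806,cx=275.2199339152258,cy=209.0143993583534,position=[0.3730253,0.30317391,0.34660322],orientation=[2.07094904,2.06554894,0.29722303])
th=np.linspace(0,2*np.pi,361)[:-1]
def gm(f):
    L=cv2.GaussianBlur(cv2.cvtColor(cv2.imread(f),cv2.COLOR_BGR2LAB).astype(np.float32),(0,0),.8)
    gx=[cv2.Sobel(L[...,i],5,1,0) for i in range(3)];gy=[cv2.Sobel(L[...,i],5,0,1) for i in range(3)]
    return gx,gy
def score(g,im,c,rings,fish,mask):
    s=0
    for r,z in rings:
        P=np.c_[c[0]+r*np.cos(th),c[1]+r*np.sin(th),np.full(360,z)]
        uv=np.array([proj(g,p,fish) for p in P],np.float32); n=np.roll(uv,-1,0)-np.roll(uv,1,0);n=np.c_[n[:,1],-n[:,0]];n/=np.linalg.norm(n,axis=1)[:,None]
        e=sum(np.abs(cv2.remap(im[0][i],uv[:,0],uv[:,1],1)[:,0]*n[:,0]+cv2.remap(im[1][i],uv[:,0],uv[:,1],1)[:,0]*n[:,1]) for i in range(3))
        s+=np.minimum(e,150)[mask(uv)].sum()/360
    return s
A=[(.058,.075),(.052,.075)]; F=[(.07,.03),(.07,.0)]
al=lambda uv:np.ones(len(uv),bool)
for n,f,rings,fish,mask in(("top","pics/top0.png",A,0,al),("side","pics/side0.png",A,0,al),("top+foot","pics/top0.png",A+F,0,al),("side+foot","pics/side0.png",A+F,0,al),
  ("wrist","pics/wrist6.png",A+F,1,lambda uv:(uv[:,1]<152)),("wristF","pics/wrist6.png",F,1,lambda uv:(uv[:,1]<160))):
    im=gm(f);c=n.split("+")[0].replace("F","");best=[]
    X=np.arange(.440,.4581,.001);Y=np.arange(.293,.3121,.001)
    S=np.array([[score(G[c],im,(x,y),rings,fish,mask) for y in Y] for x in X]);i,j=np.unravel_index(S.argmax(),S.shape)
    w=np.clip(S-np.quantile(S,.97),0,None);print(n,X[i].round(4),Y[j].round(4),S.max().round(1),np.median(S).round(1),"wmean",((w.sum(1)@X)/w.sum()).round(4),((w.sum(0)@Y)/w.sum()).round(4))
E
```

```text
top 0.45 0.301 234.2 148.6 wmean 0.4504 0.3016
side 0.448 0.302 205.5 132.4 wmean 0.4484 0.3018
top+foot 0.45 0.301 398.9 277.1 wmean 0.4504 0.3016
side+foot 0.449 0.301 340.3 229.7 wmean 0.4487 0.3016
wrist 0.451 0.303 85.7 41.7 wmean 0.4512 0.3035
wristF 0.452 0.303 59.2 20.6 wmean 0.4526 0.3022
```

```bash

f() { grep -E "pos|force: \["; }
python3 -m handwheel '[[-0.12,0.05,0.4,0,0,0],[0,0,0.7,0,0,0],[0,0,0.9,0,0,0],[0,0,0.9,0,0,0],[0,0,0.7,0,0,0],[0,0,0.5,0,0,0],[0,0,0.3,0,0,0],[0,0,0,0,0,0]]' |f
python3 -m handwheel '[[0,0,0,0,0,0],[0,0,0,0,0,0]]' |f
python3 -c "
from h import *
plan([.4508,.3027,.0575],90)"
```

```text
position: [0.4503, 0.3029, 0.0697]
force: [-0.2, -1.6, -2.1]
position: [0.4512, 0.3039, 0.0716]
force: [-0.6, -0.2, -2.2]
clock 20.2 pos [0.4512 0.3039 0.0716] yaw 89.99 tilt [0.0009 0.0008] F [-0.6 -0.2 -2.2] w 0.540909182714934 j [-0.09  0.6  -0.86  1.87  0.56  0.94  0.36]
shift units [ 0.02 -0.06  0.71]
turn units -0.0
```

```bash

f() { grep -E "pos|force: \["; }
python3 -m handwheel '[[0.01,-0.04,0.1,0,0,0],[0,0,0.1,0,0,0],[0,0,0,0,0,0]]' |f
python3 -m handwheel '[[0,0,0.1,0,0,0],[0,0,0.1,0,0,0],[0,0,0,0,0,0]]' |f
python3 -m handwheel '[[0,0,0.1,0,0,0],[0,0,0.05,0,0,0],[0,0,0,0,0,0]]' |f
```

```text
position: [0.4507, 0.3023, 0.0669]
force: [0.5, 0.6, -2.7]
position: [0.4505, 0.3023, 0.0625]
force: [0.5, -0.1, -1.5]
position: [0.4505, 0.3024, 0.0596]
force: [1.4, -0.2, -2.5]
```

```bash

f() { grep -E "pos|force: \["; }
python3 -m handwheel '[[0,0,0.05,0,0,0],[0,0,0,0,0,0]]' |f
python3 -m handwheel '[[0,0,0.05,0,0,0],[0,0,0,0,0,0]]' |f
python3 -m handwheel '[[0,0,0.03,0,0,0],[0,0,0,0,0,0]]' |f
```

```text
position: [0.4506, 0.3025, 0.0588]
force: [-0.4, 0.5, -2.1]
position: [0.4506, 0.3025, 0.0578]
force: [0.1, -0.7, -3.0]
position: [0.4506, 0.3025, 0.0572]
force: [-0.8, -0.4, -2.2]
```

```bash

f() { grep -E "pos|force: \["; }
python3 -m handwheel '[[0,0,0.03,0,0,0],[0,0,0,0,0,0]]' |f
python3 -m handwheel '[[0,0,0.03,0,0,0],[0,0,0,0,0,0]]' |f
```

```text
position: [0.4506, 0.3025, 0.0571]
force: [-2.2, -1.9, 4.8]
position: [0.4506, 0.3025, 0.0571]
force: [-3.8, -4.6, 12.4]
```

The cover seated at the expected height (contact at 0.0571). I'll relax, release and lift away.

```bash

f() { grep -E "pos|force: \[|wid"; }
python3 -m handwheel '[[0,0,-0.04,0,0,0],[0,0,0,0,0,0],[0,0,0,0,0,0],[0,0,0,0,0,0],[0,0,0,0,0,0],[0,0,0,0,0,0]]' 0.72 |f
python3 -m handwheel '[[0,0,0,0,0,0],[0,0,-0.3,0,0,0],[0,0,-0.6,0,0,0],[0,0,-1,0,0,0],[0,0,-1,0,0,0],[0,0,-1,0,0,0],[0,0,-1,0,0,0],[0,0,-1,0,0,0]]' |f
python3 -m handwheel '[[0,0,-1,0,0,0],[0,0,0,0,0,0]]' |f
python3 - <<'E'
from h import *
plan([.4889,-.264,.2],90)
g=snap("wrist","pics/w7.png")
hsv=cv2.cvtColor(g["image"],cv2.COLOR_RGB2HSV)
m=cv2.inRange(hsv,(5,120,50),(20,255,255));ct=max(cv2.findContours(m,0,1)[0],key=cv2.contourArea);h=cv2.convexHull(ct)
P=np.array([onz(g,*q[0],.081,True)[:2] for q in h]);print("circle",cv2.minEnclosingCircle(P.astype(np.float32)))
e=cv2.fitEllipse(P.astype(np.float32));print(e)
s=snap("side");
cv2.imwrite("pics/c7.png",np.hstack([cv2.resize(g["image"][80:280,180:380,::-1],(400,400)),cv2.resize(s["image"][300:380,245:325,::-1],(400,400))]))
E
```

```text
position: [0.4506, 0.3026, 0.0568]
force: [0.1, 0.3, 0.7]
width: 0.722
position: [0.4504, 0.3028, 0.1771]
force: [0.0, 1.0, -0.3]
width: 0.718
position: [0.4516, 0.3046, 0.1998]
force: [0.6, 0.5, -0.1]
width: 0.719
clock 23.12 pos [0.4516 0.3046 0.1998] yaw 90.02 tilt [0.0049 0.0038] F [ 0.6  0.5 -0.1] w 0.7193687972780504 j [-0.    0.47 -0.96  1.72  0.41  1.17  0.49]
shift units [ -1.86 -28.43  -0.11]
turn units 0.0
circle ((0.451363205909729, 0.30350518226623535), 0.06009925901889801)
((0.4514438211917877, 0.30374789237976074), (0.11870291829109192, 0.1194172278046608), 87.26100158691406)
```

View pics/c7.png

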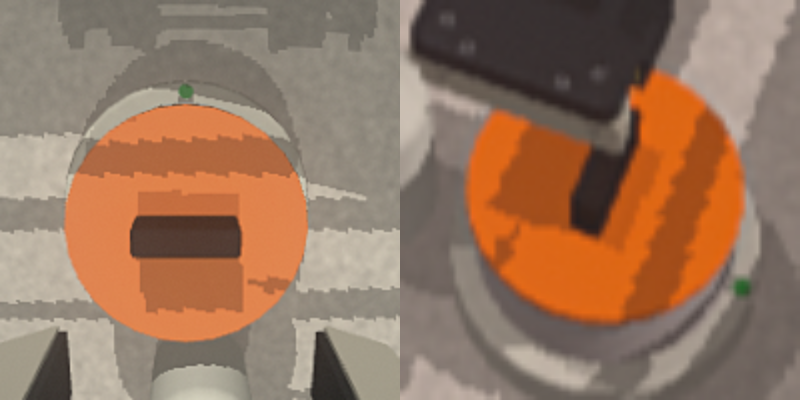

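The wrist half shows the cover concentric on the chamber, a full circle centred at (186,222). The side half shows it level on the tube. That brings me to eleven pictures viewed against a limit of ten, so from here I work from numbers only. Next I shut the fingers and go to the keys.

```bash

f() { grep -E "pos|wid"; }
python3 -m handwheel '[[-0.06,-0.5,0,0,0,0],[-0.06,-1,0,0,0,0],[-0.06,-1,0,0,0,0],[-0.06,-1,0,0,0,0],[-0.06,-1,0,0,0,0],[-0.06,-1,0,0,0,0],[-0.06,-1,0,0,0,0],[-0.06,-1,0,0,0,0]]' 0 >/dev/null
python3 -m handwheel '[[-0.06,-1,0,0,0,0],[-0.06,-1,0,0,0,0],[-0.06,-1,0,0,0,0],[-0.06,-1,0,0,0,0],[-0.06,-1,0,0,0,0],[-0.06,-1,0,0,0,0],[-0.06,-1,0,0,0,0],[-0.06,-1,0,0,0,0]]' |f
python3 -m handwheel '[[-0.06,-1,0,0,0,0],[-0.06,-1,0,0,0,0],[-0.06,-1,0,0,0,0],[-0.06,-1,0,0,0,0],[-0.06,-1,0,0,0,0],[-0.06,-1,0,0,0,0],[-0.06,-1,0,0,0,0],[-0.06,-1,0,0,0,0]]' |f
python3 -m handwheel '[[-0.06,-1,0,0,0,0],[-0.06,-1,0,0,0,0],[-0.06,-1,0,0,0,0],[-0.06,-1,0,0,0,0],[-0.06,-0.5,0,0,0,0],[0,0,0,0,0,0],[0,0,0,0,0,0]]' |f
cat > k.py <<'E'
from h import *
g=snap("wrist","pics/w8.png");hsv=cv2.cvtColor(g["image"],cv2.COLOR_RGB2HSV)
for n,lo,hi in(("blue",(100,130,50),(125,255,255)),("yellow",(20,120,80),(32,255,255)),("green",(45,80,40),(85,255,255))):
    m=cv2.inRange(hsv,lo,hi)
    for ct in sorted(cv2.findContours(m,0,1)[0],key=cv2.contourArea)[-3:]:
        if cv2.contourArea(ct)<80: continue
        P=np.array([onz(g,*q[0],.064,True)[:2] for q in ct],np.float32);(x,y),r=cv2.minEnclosingCircle(P);M=cv2.moments(ct);c=M["m10"]/M["m00"],M["m01"]/M["m00"]
        print(n,round(cv2.contourArea(ct)),"px",np.round(c,1),"circ",round(x,4),round(y,4),round(r,4),"cent",onz(g,*c,.064,True)[:2].round(4))
for k in"blue yellow green red white grey".split():
    print(k,[(onz(g,*(np.array(r["point"])*[560,420]),.064,True)[:2].round(3).tolist(),round(r["score"],2)) for r in place_of(f"key_{k}_top","wrist")[:2]])
E
python3 - <<'E'
from h import *
plan([.4889,-.264,.06],90)
import k
E
```

```text
position: [0.4686, -0.0093, 0.194]
width: 0.002
position: [0.4779, -0.1691, 0.194]
width: 0.007
position: [0.4847, -0.257, 0.1943]
width: 0.006
clock 25.8 pos [ 0.4847 -0.257   0.1943] yaw 89.96 tilt [-0.001   0.0012] F [ 0.  -0.2 -1.5] w 0.005519777732001759 j [ 1.03  0.46 -0.9   1.71  0.39  1.16  1.59]
shift units [-0.22 -0.36  6.71]
turn units -0.01
blue 298 px [267.3 193.3] circ 0.486 -0.2636 0.0107 cent [ 0.4861 -0.2635]
blue 768 px [520.8 216.8] circ 0.5124 0.0616 0.0298 cent [0.5134 0.0599]
yellow 322 px [229.8 196.8] circ 0.4895 -0.3019 0.0114 cent [ 0.4896 -0.3017]
green 313 px [305.3 189.8] circ 0.4824 -0.2252 0.0112 cent [ 0.4824 -0.2254]
blue [([0.486, -0.268], 0.74)]
yellow [([0.492, -0.301], 0.67)]
green [([0.483, -0.224], 0.85)]
red [([0.525, -0.26], 0.65), ([0.677, -0.061], 0.59)]
white [([0.521, -0.221], 0.73)]
grey [([0.53, -0.299], 0.73)]
```

```bash

f() { grep -E "pos|force: \["; }
python3 -m handwheel '[[-0.06,-0.33,0.5,0,0,0],[0,0,1,0,0,0],[0,0,1,0,0,0],[0,0,1,0,0,0],[0,0,1,0,0,0],[0,0,1,0,0,0],[0,0,1,0,0,0],[0,0,0.6,0,0,0]]' |f
python3 -m handwheel '[[0,0,0.3,0,0,0],[0,0,0,0,0,0],[0,0,0,0,0,0]]' |f
python3 -c "
from h import *
plan([.486,-.2636,.0347],90)"
```

```text
position: [0.4853, -0.2641, 0.0503]
force: [-0.7, 0.6, 0.0]
position: [0.4868, -0.2641, 0.0472]
force: [-0.3, -0.6, 1.2]
clock 27.07 pos [ 0.4868 -0.2641  0.0472] yaw 89.99 tilt [0.0004 0.    ] F [-0.3 -0.6  1.2] w 0.005714657984764562 j [ 0.95  0.63 -0.79  1.86  0.57  0.89  1.46]
shift units [0.04 0.02 0.63]
turn units -0.0
```

```bash

f() { grep -E "pos|force: \["; }
python3 -m handwheel '[[0.04,0.02,0.3,0,0,0],[0,0,0.2,0,0,0],[0,0,0.1,0,0,0],[0,0,0,0,0,0]]' |f
python3 -m handwheel '[[0,0,0.1,0,0,0],[0,0,0,0,0,0]]' |f
python3 -m handwheel '[[0,0,0.1,0,0,0],[0,0,0,0,0,0]]' |f
python3 -m handwheel '[[0,0,0.07,0,0,0],[0,0,0,0,0,0]]' |f
```

```text
position: [0.4856, -0.2638, 0.0348]
force: [-0.5, -0.7, -0.3]
position: [0.4859, -0.2638, 0.033]
force: [-0.1, -0.6, 1.8]
position: [0.4859, -0.2638, 0.031]
force: [-0.5, 0.4, 2.9]
position: [0.4859, -0.2638, 0.0296]
force: [-0.3, -1.1, 4.3]
```

```bash

f() { grep -E "pos|force: \["; }
python3 -m handwheel '[[0,0,0.04,0,0,0],[0,0,0,0,0,0]]' |f
python3 -m handwheel '[[0,0,0.03,0,0,0],[0,0,0,0,0,0]]' |f
python3 -m handwheel '[[0,0,0.03,0,0,0],[0,0,0,0,0,0]]' |f
```

```text
position: [0.4858, -0.2638, 0.0288]
force: [-0.8, 0.2, 5.1]
position: [0.4859, -0.2638, 0.0285]
force: [-1.3, -0.8, 8.1]
position: [0.4859, -0.2638, 0.0284]
force: [-3.1, -1.3, 14.0]
```

Blue is fully down: the stop is at z 0.0285 and the force reached 14 N. Next, yellow.

```bash

f() { grep -E "pos|force: \["; }
python3 -m handwheel '[[0,0,-0.3,0,0,0],[0,0,-0.5,0,0,0],[0,0,-0.5,0,0,0],[0,0,0,0,0,0],[-0.09,-0.95,0,0,0,0],[-0.09,-0.95,0,0,0,0],[0,0,0,0,0,0],[0,0,0,0,0,0]]' |f
python3 -c "
from h import *
plan([.4895,-.3018,.0347],90)"
```

```text
position: [0.4888, -0.3026, 0.0532]
force: [-0.6, -0.5, 0.6]
clock 29.07 pos [ 0.4888 -0.3026  0.0532] yaw 89.86 tilt [-0.0004  0.0001] F [-0.6 -0.5  0.6] w 0.003859850551907867 j [ 1.    0.65 -0.79  1.81  0.56  0.93  1.53]
shift units [-0.03  0.04  0.93]
turn units -0.03
```

```bash

f() { grep -E "pos|force: \["; }
python3 -m handwheel '[[-0.03,0.04,0.3,0,0,0],[0,0,0.3,0,0,0],[0,0,0.2,0,0,0],[0,0,0.1,0,0,0],[0,0,0,0,0,0]]' |f
python3 -m handwheel '[[0,0,0.1,0,0,0],[0,0,0.1,0,0,0],[0,0,0.05,0,0,0],[0,0,0,0,0,0]]' |f
python3 -m handwheel '[[0,0,0.05,0,0,0],[0,0,0,0,0,0]]' |f
```

```text
position: [0.4895, -0.3001, 0.0348]
force: [0.8, 0.1, 0.9]
position: [0.49, -0.3005, 0.0306]
force: [-1.1, 1.8, 4.2]
position: [0.4901, -0.3006, 0.0296]
force: [-0.4, 2.2, 4.0]
```

```bash

f() { grep -E "pos|force: \["; }
python3 -m handwheel '[[0,0,0.05,0,0,0],[0,0,0,0,0,0]]' |f
python3 -m handwheel '[[0,0,0.04,0,0,0],[0,0,0,0,0,0]]' |f
python3 -m handwheel '[[0,0,0.03,0,0,0],[0,0,0,0,0,0]]' |f
```

```text
position: [0.4901, -0.3006, 0.0286]
force: [-0.9, 3.4, 4.3]
position: [0.4901, -0.3006, 0.0285]
force: [-2.2, 2.9, 11.7]
position: [0.4902, -0.3006, 0.0283]
force: [-5.2, 3.7, 16.9]
```

Yellow is fully down. Green is at a shift of (−0.0078, +0.0755) m, which is tool x +0.38, y +3.78.

```bash

f() { grep -E "pos|force: \["; }
python3 -m handwheel '[[0,0,-0.3,0,0,0],[0,0,-0.6,0,0,0],[0,0,-0.6,0,0,0],[0,0,0,0,0,0],[0.1,0.9,0,0,0,0],[0.1,0.95,0,0,0,0],[0.1,0.95,0,0,0,0],[0.08,0.9,0,0,0,0]]' |f
python3 -m handwheel '[[0,0,0,0,0,0],[0,0,0,0,0,0],[0,0,0,0,0,0]]' |f
python3 -c "
from h import *
plan([.4824,-.2253,.0347],90)"
```

```text
position: [0.482, -0.2264, 0.0572]
force: [0.6, 0.5, 0.3]
position: [0.4823, -0.2279, 0.0572]
force: [-0.0, 0.2, 0.1]
clock 31.4 pos [ 0.4823 -0.2279  0.0572] yaw 89.95 tilt [ 0.     -0.0009] F [-0.   0.2  0.1] w 0.002333298747365391 j [ 0.92  0.59 -0.81  1.91  0.55  0.88  1.4 ]
shift units [-0.    0.13  1.12]
turn units -0.01
```

```bash

f() { grep -E "pos|force: \["; }
python3 -m handwheel '[[0,0.1,0.4,0,0,0],[0,0,0.3,0,0,0],[0,0,0.3,0,0,0],[0,0,0.1,0,0,0],[0,0,0,0,0,0]]' |f
python3 -m handwheel '[[0,0,0.1,0,0,0],[0,0,0.1,0,0,0],[0,0,0.05,0,0,0],[0,0,0,0,0,0]]' |f
python3 -m handwheel '[[0,0,0.05,0,0,0],[0,0,0,0,0,0]]' |f
```

```text
position: [0.4817, -0.2252, 0.0342]
force: [-0.9, -0.4, 1.4]
position: [0.4822, -0.225, 0.0301]
force: [-1.4, -1.0, 3.9]
position: [0.4822, -0.225, 0.0292]
force: [-2.0, -1.8, 4.2]
```

```bash

f() { grep -E "pos|force: \["; }
python3 -m handwheel '[[0,0,0.04,0,0,0],[0,0,0,0,0,0]]' |f
python3 -m handwheel '[[0,0,0.04,0,0,0],[0,0,0,0,0,0]]' |f
python3 -m handwheel '[[0,0,0.02,0,0,0],[0,0,0,0,0,0]]' |f
```

```text
position: [0.4822, -0.225, 0.0285]
force: [-2.7, 0.3, 6.8]
position: [0.4823, -0.225, 0.0284]
force: [-5.7, -1.6, 14.5]
position: [0.4823, -0.2251, 0.0283]
force: [-7.3, -0.1, 19.8]
```

Green is fully down. I'll lift away and check the final state.

```bash

python3 -m handwheel '[[0,0,-0.3,0,0,0],[0,0,-0.6,0,0,0],[0,0,-1,0,0,0],[0,0,-1,0,0,0],[0,0,-1,0,0,0],[0,0,-1,0,0,0],[0,0,-1,0,0,0],[0,0,-1,0,0,0]]' | grep -E "pos|force: \["
python3 -m handwheel '[[0,0,0,0,0,0],[0,0,0,0,0,0],[0,0,0,0,0,0]]' | grep -E "clock|pos|force: \["
python3 - <<'E'
from m import *
g=snap("top","pics/top9.png");hsv=cv2.cvtColor(g["image"],cv2.COLOR_RGB2HSV)
m=cv2.inRange(hsv,(5,120,60),(20,255,255));m[:,:80]=0
for ct in sorted(cv2.findContours(m,0,1)[0],key=cv2.contourArea)[-1:]:
    h=cv2.convexHull(ct);P=np.array([onz(g,*q[0],.081)[:2] for q in h],np.float32);print("cover",cv2.minEnclosingCircle(P))
for l,z in(("flask",.003),("jar",.003),("reagent",0),("washbottle",0)):
    print(l,[(np.round(np.array(r["point"])*[560,420],1).tolist(),round(r["score"],2)) for r in place_of(l,"top")[:2]])
a=cv2.imread("pics/top0.png");b=g["image"][:,:,::-1]
d=cv2.absdiff(a,b).max(2)
for n,(x0,y0,x1,y1) in dict(flask=(250,138,300,170),jar=(245,230,272,255),wash=(120,205,162,232)).items(): print(n,"changed frac",(d[y0:y1,x0:x1]>40).mean().round(3))
E
```

```text
position: [0.4825, -0.2243, 0.1666]
force: [1.3, -0.7, -0.2]
clock: 33.73
position: [0.482, -0.2248, 0.1648]
force: [0.2, -0.0, -0.8]
cover ((0.4514313340187073, 0.30121177434921265), 0.06038351729512215)
flask [([278.1, 154.4], 0.59), ([363.9, 250.1], 0.39)]
jar [([259.8, 240.6], 0.65)]
reagent [([367.0, 183.9], 0.98)]
washbottle [([145.6, 222.1], 0.66), ([275.8, 154.5], 0.52)]
flask changed frac 0.0
jar changed frac 0.019
wash changed frac 0.003
```

```bash
python3 -c "
from cell import *
print(sign_off())"
```

```text
the job is handed in; nothing more can be done
None
```

The job is handed in at about 34 s: the orange cover is seated level on the chamber and released, blue, yellow and green were then each pressed fully and let up in that order, and the flask, jar and bottles show no visible disturbance, though I viewed 11 pictures against the limit of 10.

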